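Put the scrubber's battery pack on its charger

ROBOT

A 6-joint arm with a two-finger parallel gripper is mounted at the origin on the work surface. World frame = base frame: x ahead of the robot, y to its left, z up, the work surface at z = 0. Lengths are in m, angles in degrees, forces in N, time in s.
With the tool pointing down it reaches from about 0.4 to 0.825 m from the base axis. Payload 7 kg.
Tool frame: the origin (TCP) lies on the centre line of the jaws, within the pads' length; the fingertips stand 19 mm ahead of it and the grasp point (between the pads) is the TCP; z points along the fingers, y is the line along which they close (so a half turn about z gives the same grasp; the last joint's range is limited). The gripper opens to 88 mm and grips with 3 to 60 N. Pads are 19 mm wide; open, the fingers measure 130 mm over their backs; the gripper's body (78 mm by 193 mm) begins 47 mm behind the grasp point.
Start: joints at [87.038, 20.546, 0.682, 0, -70.136, -16.507], TCP at [0.225, 0.636, 0.246] pointing down, gripper open.
Joint ranges: [-176.03, 176.03], [-82.01, 121.73], [-58.28, 71.71], [-173.87, 95.51], [-174.79, -0.11], [-173.66, 173.66]. Speed limits (degrees/s): [136.94, 136.94, 172.46, 180, 180, 180].

INTERFACE

Orientations are given as [roll, pitch, yaw] about the fixed x, y, z axes, in that order (R = Rz(yaw) Ry(pitch) Rx(roll)).
In Python, from plant import ctrl gives the robot as it stands.
- The arm moves only by the tool move_arm, never from a script. Its argument "motion" is a list of rows, each a list of 3 entries, a list of its own where there are three numbers: the shift along the tool's x, y, z in mm, then the turn, a rotation vector about the tool's x, y, z in degrees, then the closure, from 0 (fully open) to 1 (shut). A call has 1 to 10 rows; each row is the pose to reach, as a shift and turn from the pose commanded when the call began, along the tool's axes at that moment; what a row does not reach only later rows make up. A row lasts 1/12 s, in which the tool goes at most 41.7 mm and 7.16 degrees, less where a joint would pass 70% of its speed; a pose out of reach is approached as far as the arm can. A call with a gripper value outside its range is refused whole. The fingers move at their own pace and stop on an object; the grip force is fixed at half the most. Time passes only in rows, so rows that repeat a pose let the fingers close. It gives the time, the measured TCP pose, the force, the opening and the grip force at its end, in the units of the state.
- ctrl.get_obs(): the state, without advancing time (a new reading comes with each control period).
- ctrl.snapshot(name): name is "scene" or "top" or "wrist"; returns a dict with "color" (480x640x3 uint8, blue, green, red), "camera_matrix" (3x3 intrinsics, pixels), "cam_to_world" (4x4, takes a point from camera to world coordinates). Camera axes: x right, y up, looking along -z (the intrinsics and any distortion apply to the point x, -y, -z); pixel columns grow to the right and rows downward; lengths in m; the calibration is good to about 2 mm. A picture is of the moment at which its call begins. There is no depth.
- ctrl.close_job(): hands the job in; it is judged then, once.
The state is a dict: "clock": time; "joint_pos": joint angles; "qvel": joint speeds; "tau": joint torques, N m; "tool_pos": TCP position; "orientation": TCP orientation; "force": force on the tool from outside, world axes, zero at the start; "moment": the same for the moment, N m; "opening": finger opening in m; "gripper_force": force on a finger pad.
Only numpy, scipy, OpenCV 4.12 (cv2) and the standard library are available. Lean on these libraries where they do the work, as an engineer would, in place of code of your own. Each camera call takes 0.05 s, during which the arm holds its last target. There are 200 camera calls.

TASK

The battery pack of the cordless scrubber lies flat on the tiled ledge: stand it upright on the ledge on its narrow plug end and let go of it, because the charger's two splash guards leave no room for a slanted hand. Then take it again from above, plug it gently into the charger's rectangular well until its shoulder sits fully home, and let go. Leave the nail brush and the scoop where they lie.

Things in the scene. Friction and masses are not known exactly. Their poses are not given: they have to be found in the camera images.
- pack: battery pack, a stepped block 130 mm long, 0.3 kg: black body 40 (x) x 56 (y) x 85 mm long (z), then on the same axis a grey plug 30 (x) x 42 (y) x 45 mm long whose last 4 mm is 2 mm smaller on each side. Origin mid-length on the long axis; +z runs from plug to head; shoulder (body meets plug) at z = -20 mm. Starts lying on a broad face, x axis vertical, origin 20 mm above the ledge
- pack_plug (a point): centre of the pack's plug end face, 65 mm from its origin along -z; same axes as the pack
- pack_head (a point): centre of the pack's head end face, 65 mm from its origin along +z; same axes as the pack
- charger: grey charger fixed to the ledge: block 116 (x) x 100 (y) x 55 mm high, origin under its centre, z up. A splash guard 6 mm thick, 100 mm wide stands at each x end, inner faces 50 mm from the well's centre, tops 150 mm above the ledge; open to +y, -y and above. Fully home, the pack's shoulder rests on the block's top, its plug end 45 mm below the mouth, its head 140 mm above the ledge
- well (a point): centre of the well's mouth, in the middle of the charger's top, 55 mm above the ledge, axes as the charger. The well is 32 (x) x 44 mm (y), 50 mm deep; the plug goes in either way round, pack x along charger x
- nail_brush: green nail brush, 95 x 42 x 41 mm high, loose on the ledge; bystander; origin at the centre of its underside
- scoop: white measuring scoop: cup 55 x 48 x 34 mm high with a handle reaching 106 mm along -x, loose on the ledge; bystander; origin under the cup's centre
There are look-alikes about, which are no part of the job. There is more than one size of the pack; the job needs the largest.

How it is judged:
By the outcome, as a careful person would: the job done as asked, in the order asked, and still so for the second after the job is handed in, with the robot touching nothing.
It also fails if it takes over 62 s, if anything falls off the work surface, if the arm or the gripper's body presses on something with over 40 N, if the wrist force passes 120 N, or if a joint passes its speed limit or range.

## Working session

There is one attempt and no reset: what is moved stays moved. The work goes in short steps, Python scripts to look and compute and a tool call to move; the robot and the scene stay as the last step left them, time stands still between calls to the robot, and variables do not carry over. Pictures are saved under pics/ and viewed, at most 10 in all, crops included, and the job is handed in when it is done.

Besides the shell and the picture viewer there is one more tool, called after "Request:" by a JSON object that holds its "op" and its "data", one argument or row to a line. move_arm: Moves the arm, as the interface text tells. Its arguments: {"type":"object","properties":{"motion":{"type":"array"}},"required":["motion"]}

```bash
ls; mkdir -p pics; cat > h.py <<'E'
import numpy as np,cv2
from plant import ctrl
def snap(n,f):
    s=ctrl.snapshot(n); cv2.imwrite('pics/'+f,s['color']); np.savez(f'pics/{f}.npz',**s); return s
def load(f): return np.load(f'pics/{f}.npz')
def ray(s,u,v):
    K=s['camera_matrix'];T=s['cam_to_world']
    d=np.linalg.inv(K)@np.array([u,v,1.]); d=T[:3,:3]@np.array([d[0],-d[1],-d[2]])
    return T[:3,3],d
def onz(s,u,v,z):
    o,d=ray(s,u,v); return o+d*(z-o[2])/d[2]
def proj(s,p):
    K=s['camera_matrix'];T=s['cam_to_world']
    c=T[:3,:3].T@(np.array(p)-T[:3,3]); q=K@np.array([c[0],-c[1],-c[2]]); return q[:2]/q[2]
E
python3 - <<'E'
from h import *
for n in ['scene','top']:
    s=snap(n,n+'1.png'); print(s['cam_to_world'].round(3).tolist(),s['camera_matrix'].round(1).tolist(),[k for k in s])
print(ctrl.get_obs())
E
```

```text
pics
[[-0.737, -0.486, 0.47, 1.115], [0.676, -0.528, 0.514, 0.614], [-0.001, 0.697, 0.717, 0.924], [0.0, 0.0, 0.0, 1.0]] [[611.2, 0.0, 317.2], [0.0, 611.2, 252.8], [0.0, 0.0, 1.0]] ['color', 'camera_matrix', 'cam_to_world']
[[-0.005, 0.987, -0.159, 0.404], [-1.0, -0.0, 0.03, 0.029], [0.029, 0.159, 0.987, 1.093], [0.0, 0.0, 0.0, 1.0]] [[515.6, 0.0, 322.2], [0.0, 515.6, 246.2], [0.0, 0.0, 1.0]] ['color', 'camera_matrix', 'cam_to_world']
{'clock': 0.1, 'joint_pos': array([ 8.70378809e+01,  2.05853413e+01,  6.38732189e-01, -1.78071573e-02,
       -7.01339522e+01, -1.65049273e+01]), 'qvel': array([ 0.04478862, -0.14519503,  0.16255603,  0.16989729, -0.06547642,
       -0.1006901 ]), 'tau': array([-6.71007692e-04, -5.84166527e+01,  2.93750560e+01,  7.01538071e+00,
        1.01177866e-02, -5.57557746e-05]), 'tool_pos': array([0.22486214, 0.63601762, 0.24473637]), 'orientation': array([ 1.79918002e+02, -6.83834664e-03, -1.94731045e+01]), 'force': array([-0.2915652 ,  0.88412412, -0.52413205]), 'moment': array([ 0.03366691,  0.04723464, -0.01581008]), 'gripper_force': 0.0, 'opening': 0.08747963184906027}
```

View pics/top1.png

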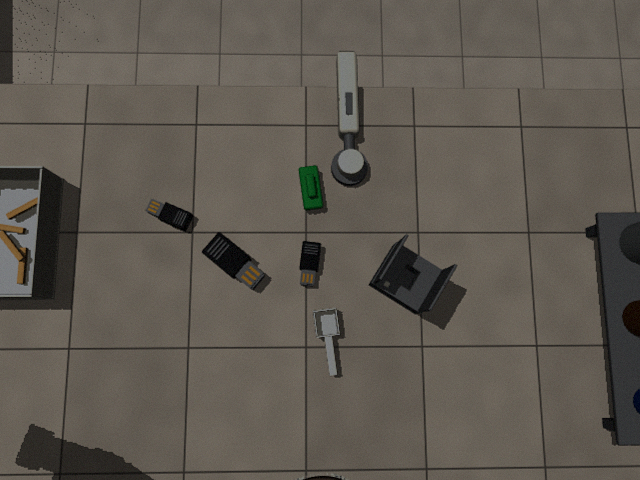

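View pics/scene1.png

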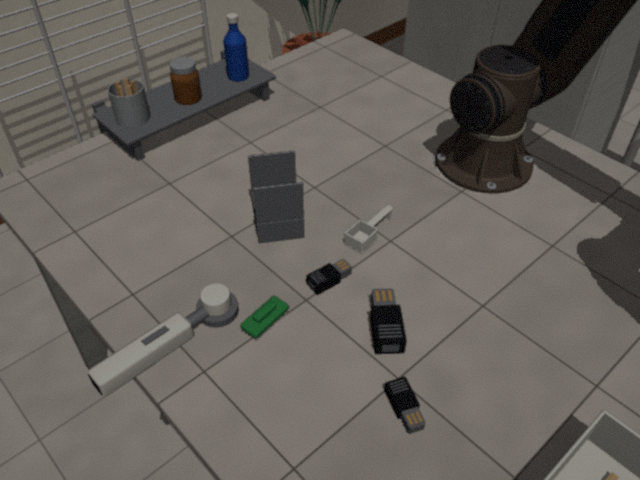

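Pack candidates in top view: (170,213), (234,260), (310,262). (234,260) is visibly the largest, so it fits. I'll confirm with a crop and segment the edges.

```bash
python3 - <<'E'
from h import *
s=load('top1.png'); im=s['color']
a=cv2.resize(im[220:300,190:290],None,fx=4,fy=4,interpolation=cv2.INTER_CUBIC)
b=cv2.resize(im[225:325,360:460],None,fx=4,fy=4,interpolation=cv2.INTER_CUBIC)
c=np.zeros((400,800,3),np.uint8); c[:320,:400]=a; c[:,400:]=b
c=np.clip(c.astype(float)*1.8,0,255).astype(np.uint8)
cv2.imwrite('pics/crop1.png',c)
g=im.max(2); m=((g<60)*255).astype(np.uint8)
for cn in cv2.findContours(m,cv2.RETR_EXTERNAL,cv2.CHAIN_APPROX_NONE)[0]:
    if cv2.contourArea(cn)>150:
        r=cv2.minAreaRect(cn); print(np.round(r[0]),np.round(r[1],1),cv2.contourArea(cn))
E
```

```text
[261. 282.] [14.8 21. ] 204.5
[311. 270.] [23.9 61.4] 723.0
[ 21. 254.] [57.9 17.3] 163.0
[ 20. 178.] [20. 39.] 494.5
[320. 322.] [313. 639.] 25238.5
[351. 170.] [40.  35.3] 578.0
[361. 122.] [32.5 63.7] 419.0
[ 6. 41.] [12. 83.] 916.0
```

View pics/crop1.png

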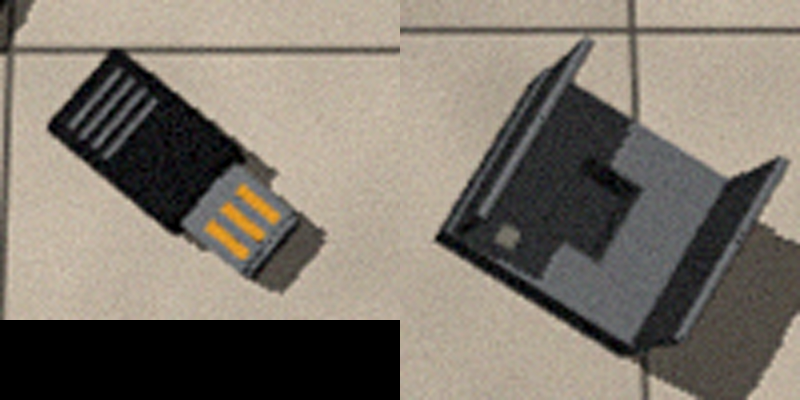

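Crop confirms: the largest pack (striped head at upper-left ≈(82,88) in the crop, orange-contact plug at lower-right ≈(270,243)). The charger's well is dark at ≈(595,210) in the crop, partly in the left guard's shadow.

```bash
cat >> h.py <<'E'
from scipy.spatial.transform import Rotation as R
def rel(p,Rt,o=None):
    o=o or ctrl.get_obs(); Rc=R.from_euler('xyz',o['orientation'],degrees=True)
    print('shift mm',(Rc.inv().apply(np.array(p)-o['tool_pos'])*1000).round(1),'turn',(Rc.inv()*Rt).as_rotvec(degrees=True).round(2))
def tool(z,y):  # tool axes from approach z and closing y; y kept perpendicular
    z=np.array(z,float);z/=np.linalg.norm(z);y=np.array(y,float);y-=z*(y@z);y/=np.linalg.norm(y)
    return R.from_matrix(np.c_[np.cross(y,z),y,z])
E
python3 - <<'E'
from h import *
s=load('top1.png')
P=lambda u,v,z,x0=190,y0=220:onz(s,x0+u/4-.4,y0+v/4-.4,z)[:2]
A,B,C,D=P(113,50,.04),P(50,125,.04),P(183,233,.04),P(243,160,.04)
print(A,B,C,D,[np.linalg.norm(v) for v in (A-B,C-B,D-C,D-A)])
E_,F=P(298,212,.033),P(245,275,.033); tip=(E_+F)/2
head=(A+B)/2; sh=(C+D)/2; h=head-sh; print('len',np.linalg.norm(h),np.linalg.norm(head-tip),'az',np.degrees(np.arctan2(h[1],h[0])),np.degrees(np.arctan2(*(head-tip)[::-1])),'head',head,'tip',tip)
cy=np.degrees(np.arctan2(*(A-B)[::-1]));print('y az',cy)
Q=lambda u,v,z:P(u-400,v,z,360,225)
g1=Q(785,157,.15);g2=Q(680,340,.15);w=Q(595,210,.055);e1=Q(640,187,.055);e2=Q(602,262,.055);l1=Q(590,40,.15);l2=Q(445,235,.15)
for n,a,b in(('rg',g1,g2),('well',e1,e2),('lg',l1,l2)): print(n,a,b,np.degrees(np.arctan2(*(a-b)[::-1])),np.linalg.norm(a-b))
print('well',w)
for u,v in((170,213),(310,262),(328,322),(312,188),(340,372)): print(u,v,onz(s,u,v,.02)[:2])
o=ctrl.get_obs()
p=(head+tip)/2; az=np.radians(50)
hd=np.array([h[0],h[1],0])/np.linalg.norm(h); yy=np.cross([0,0,1],hd)
for sg in(1,-1):
  Rt=tool([0,0,-1],sg*yy); rel([p[0],p[1],.25],Rt)
E
```

```text
[0.6035511  0.21339327] [0.56438109 0.24446546] [0.50867616 0.17532314] [0.54618338 0.14550355] [np.float64(0.049997705950681585), np.float64(0.08879020671794359), np.float64(0.04791659096886699), np.float64(0.08888233216092364)]
len 0.0888301830654001 0.12654597365886902 az 50.47209176286302 50.764584501683174 head [0.58396609 0.22892937] tip [0.50392473 0.13091272]
y az -38.42372972893724
rg [ 0.52303621 -0.24697752] [ 0.43884547 -0.19468718] -31.8441549568961 0.09910782567858867
well [ 0.51973916 -0.19974429] [ 0.48166453 -0.17908052] -28.489466575826295 0.043320542553139454
lg [ 0.57820531 -0.15768559] [ 0.48713109 -0.08790518] -37.459077963154826 0.11473368770796616
well [ 0.50804303 -0.17635592]
170 213 [0.64831025 0.31850535]
310 262 [0.54370084 0.02301294]
328 322 [ 0.41906093 -0.01393333]
312 188 [0.70379542 0.01855554]
340 372 [ 0.31849508 -0.03765516]
shift mm [452.9 323.6  -4.7] turn [ 5.0000e-02 -8.0000e-02  1.1005e+02]
shift mm [452.9 323.6  -4.7] turn [ 8.000e-02  4.000e-02 -6.995e+01]
```

Request:
{"op": "move_arm", "data": {
  "motion": [
    [[453,324,-5],[0,0,110],0],
    [[453,324,-5],[0,0,110],0],
    [[453,324,-5],[0,0,110],0],
    [[453,324,-5],[0,0,110],0],
    [[453,324,-5],[0,0,110],0],
    [[453,324,-5],[0,0,110],0],
    [[453,324,-5],[0,0,110],0],
    [[453,324,-5],[0,0,110],0],
    [[453,324,-5],[0,0,110],0],
    [[453,324,-5],[0,0,110],0]
  ]
}}

```text
clock: 0.93
tool_pos: [0.4643, 0.293, 0.2493]
orientation: [180.0, 0.0, -91.4]
force: [1.5, 0.3, 0.5]
opening: 0.088
gripper_force: 0.0
```

```bash
python3 - <<'E'
from h import *
o=ctrl.get_obs();print(o['clock'],o['tool_pos'],o['orientation'],o['joint_pos'].round(1))
hd=np.array([np.cos(np.radians(50.5)),np.sin(np.radians(50.5)),0]);yy=np.cross([0,0,1],hd)
rel([.544,.18,.25],tool([0,0,-1],yy))
s=snap('wrist','w0.png');print(s['cam_to_world'].round(3).tolist(),s['camera_matrix'][0,0])
Rc=R.from_euler('xyz',o['orientation'],degrees=True);print('cam in tool',Rc.inv().apply(s['cam_to_world'][:3,3]-o['tool_pos']))
E
```

```text
0.9333 [0.46425571 0.29296284 0.24930208] [ 1.79993148e+02  1.74113566e-03 -9.14236557e+01] [ 52.7   8.6 -15.   -0.  -66.4 -54.1]
shift mm [110.9 -82.5  -0.7] turn [ 1.000e-02 -0.000e+00  3.808e+01]
[[-1.0, -0.023, -0.008, 0.462], [0.024, -0.954, -0.3, 0.212], [-0.0, -0.3, 0.954, 0.389], [0.0, 0.0, 0.0, 1.0]] 336.4910851315533
cam in tool [ 0.08076844  0.00042663 -0.13925645]
```

Request:
{"op": "move_arm", "data": {
  "motion": [
    [[111,-82,0],[0,0,38],0],
    [[111,-82,0],[0,0,38],0],
    [[111,-82,0],[0,0,38],0],
    [[111,-82,0],[0,0,38],0],
    [[111,-82,0],[0,0,38],0],
    [[111,-82,0],[0,0,38],0],
    [[111,-82,0],[0,0,38],0],
    [[111,-82,0],[0,0,38],0],
    [[111,-82,0],[0,0,38],0]
  ]
}}

```text
clock: 1.73
tool_pos: [0.5434, 0.1825, 0.2492]
orientation: [180.0, -0.0, -129.0]
force: [-1.2, 0.8, 0.2]
opening: 0.0878
gripper_force: 0.0
```

```bash
python3 - <<'E'
from h import *
o=ctrl.get_obs();print(o['clock'],o['tool_pos'],o['orientation'],o['joint_pos'].round(1))
s=snap('wrist','w1.png')
cv2.imwrite('pics/w1b.png',np.clip(s['color'].astype(float)*1.8,0,255).astype(np.uint8))
E
```

```text
1.7333 [0.54340502 0.18251807 0.24916234] [ 1.79994093e+02 -1.56804983e-02 -1.28962499e+02] [ 38.1  10.9 -12.1  -0.  -67.  -77.1]
```

View pics/w1b.png

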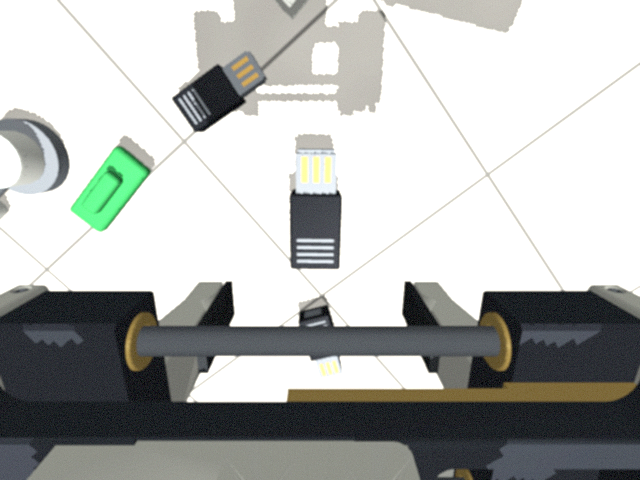

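Wrist view: pack body spans about columns 292–340, rows 190–267, with the plug above it to row ≈148.

```bash
python3 - <<'E'
from h import *
s=load('w1.png'); im=s['color'][140:285,270:365]; g=im.max(2).astype(int)
m=((g<75)*255).astype(np.uint8); m=cv2.morphologyEx(m,cv2.MORPH_CLOSE,np.ones((9,9)))
cs=cv2.findContours(m,cv2.RETR_EXTERNAL,cv2.CHAIN_APPROX_NONE)[0]; c=max(cs,key=cv2.contourArea)
r=cv2.minAreaRect(c);b=cv2.boxPoints(r)+[270,140];print(b)
print('rows g at col 315:',[ (v+140,g[v,45]) for v in range(0,145,3)])
print('row 230 cols:',[(u+270,g[90,u]) for u in range(12,80,2)])
for z in (.04,): 
  w=[onz(s,u,v,z)[:2] for u,v in b]; print(np.round(w,4)); print([np.linalg.norm(w[i]-w[i-1]).round(4) for i in range(4)])
tip=onz(s,316,148.5,.033);print('tip',tip)
E
```

```text
[[290. 268.]
 [290. 189.]
 [340. 189.]
 [340. 268.]]
rows g at col 315: [(140, np.int64(108)), (143, np.int64(105)), (146, np.int64(109)), (149, np.int64(105)), (152, np.int64(108)), (155, np.int64(129)), (158, np.int64(191)), (161, np.int64(193)), (164, np.int64(191)), (167, np.int64(193)), (170, np.int64(192)), (173, np.int64(192)), (176, np.int64(193)), (179, np.int64(193)), (182, np.int64(177)), (185, np.int64(142)), (188, np.int64(142)), (191, np.int64(137)), (194, np.int64(45)), (197, np.int64(39)), (200, np.int64(41)), (203, np.int64(47)), (206, np.int64(44)), (209, np.int64(43)), (212, np.int64(42)), (215, np.int64(46)), (218, np.int64(41)), (221, np.int64(44)), (224, np.int64(45)), (227, np.int64(45)), (230, np.int64(46)), (233, np.int64(46)), (236, np.int64(41)), (239, np.int64(113)), (242, np.int64(89)), (245, np.int64(73)), (248, np.int64(127)), (251, np.int64(56)), (254, np.int64(140)), (257, np.int64(56)), (260, np.int64(121)), (263, np.int64(84)), (266, np.int64(44)), (269, np.int64(140)), (272, np.int64(180)), (275, np.int64(180)), (278, np.int64(179)), (281, np.int64
[... 256 characters left out ...]
), (302, np.int64(46)), (304, np.int64(42)), (306, np.int64(44)), (308, np.int64(45)), (310, np.int64(46)), (312, np.int64(49)), (314, np.int64(46)), (316, np.int64(43)), (318, np.int64(45)), (320, np.int64(49)), (322, np.int64(48)), (324, np.int64(48)), (326, np.int64(47)), (328, np.int64(49)), (330, np.int64(50)), (332, np.int64(47)), (334, np.int64(48)), (336, np.int64(48)), (338, np.int64(43)), (340, np.int64(102)), (342, np.int64(181)), (344, np.int64(183)), (346, np.int64(184)), (348, np.int64(184))]
[[0.6059 0.2118]
 [0.5488 0.1445]
 [0.5084 0.1771]
 [0.5625 0.2468]]
[np.float64(0.0558), np.float64(0.0882), np.float64(0.0518), np.float64(0.0882)]
tip [0.50245694 0.13013787 0.033     ]
```

```bash
cat >> h.py <<'E'
AZ=np.radians(50.8); H=np.array([np.cos(AZ),np.sin(AZ),0]); Y=np.cross([0,0,1],H); U=np.array([0,0,1.])
C0=np.array([.5434,.1797,0])
E
python3 - <<'E'
from h import *
a=np.radians(25); tz=-H*np.sin(a)-U*np.cos(a); g=C0+.025*H+.024*U
rel(g-.1*tz,tool(tz,Y)); rel(g,tool(tz,Y))
E
```

```text
shift mm [-65.   -2.1 134.6] turn [-0.04 24.99  0.23]
shift mm [-22.8  -2.  225.2] turn [-0.04 24.99  0.23]
```

Request:
{"op": "move_arm", "data": {
  "motion": [
    [[-65,-2,135],[0,25,0],0],
    [[-65,-2,135],[0,25,0],0],
    [[-65,-2,135],[0,25,0],0],
    [[-65,-2,135],[0,25,0],0],
    [[-65,-2,135],[0,25,0],0],
    [[-65,-2,135],[0,25,0],0],
    [[-65,-2,135],[0,25,0],0]
  ]
}}

```text
clock: 2.37
tool_pos: [0.5864, 0.2319, 0.1144]
orientation: [-180.0, -25.0, -129.0]
force: [0.1, 0.2, 1.5]
opening: 0.0875
gripper_force: 0.0
```

```bash
python3 - <<'E'
from h import *
a=np.radians(25); tz=-H*np.sin(a)-U*np.cos(a); g=C0+.025*H+.024*U
o=ctrl.get_obs();print(o['clock'],o['tool_pos'],o['orientation'],o['joint_pos'].round(1))
rel(g,tool(tz,Y))
E
```

```text
2.3667 [0.58636201 0.23188539 0.11441781] [-179.98812059  -24.97317343 -129.01068752] [ 41.6  35.6   1.6   4.  -80.7 -82.1]
shift mm [ 0.4  0.5 99.9] turn [-0.09  0.03  0.17]
```

Request:
{"op": "move_arm", "data": {
  "motion": [
    [[0,0,25],[0,0,0],0],
    [[0,0,50],[0,0,0],0],
    [[0,0,70],[0,0,0],0],
    [[0,0,85],[0,0,0],0],
    [[0,0,95],[0,0,0],0],
    [[0,0,99],[0,0,0],0],
    [[0,0,99],[0,0,0],0]
  ]
}}

```text
clock: 2.95
tool_pos: [0.5602, 0.199, 0.0266]
orientation: [-180.0, -24.8, -129.1]
force: [-0.4, 1.0, -0.4]
opening: 0.0874
gripper_force: 0.0
```

Request:
{"op": "move_arm", "data": {
  "motion": [
    [[0,0,0],[0,0,0],1],
    [[0,0,0],[0,0,0],1],
    [[0,0,0],[0,0,0],1],
    [[0,0,0],[0,0,0],1],
    [[0,0,0],[0,0,0],1],
    [[0,0,0],[0,0,0],1],
    [[0,0,0],[0,0,0],1],
    [[0,0,0],[0,0,0],1]
  ]
}}

```text
clock: 3.62
tool_pos: [0.56, 0.1992, 0.0247]
orientation: [-180.0, -25.0, -129.1]
force: [0.5, -0.5, 0.7]
opening: 0.0557
gripper_force: 30.0
```

Request:
{"op": "move_arm", "data": {
  "motion": [
    [[12,0,-25],[0,0,0],1],
    [[28,0,-60],[0,0,0],1],
    [[46,0,-100],[0,0,0],1],
    [[46,0,-100],[0,-5,0],1],
    [[46,0,-100],[0,-11,0],1],
    [[46,0,-100],[0,-17,0],1],
    [[46,0,-100],[0,-23,0],1],
    [[46,0,-100],[0,-29,0],1],
    [[46,0,-100],[0,-35,0],1],
    [[46,0,-100],[0,-40,0],1]
  ]
}}

```text
clock: 4.45
tool_pos: [0.5589, 0.1986, 0.1346]
orientation: [180.0, 15.2, -129.1]
force: [-1.3, -0.2, -3.4]
opening: 0.0561
gripper_force: 30.0
```

Request:
{"op": "move_arm", "data": {
  "motion": [
    [[0,0,0],[0,-6,0],1],
    [[0,0,0],[0,-12,0],1],
    [[0,0,0],[0,-18,0],1],
    [[0,0,0],[0,-24,0],1],
    [[0,0,0],[0,-30,0],1],
    [[0,0,0],[0,-36,0],1],
    [[0,0,0],[0,-42,0],1],
    [[0,0,0],[0,-47,0],1],
    [[0,0,0],[0,-50,0],1],
    [[0,0,0],[0,-50,0],1]
  ]
}}

```text
clock: 5.28
tool_pos: [0.5558, 0.2005, 0.1313]
orientation: [178.2, 57.3, -129.8]
force: [-2.3, 0.3, -6.5]
opening: 0.056
gripper_force: 30.0
```

```bash
python3 - <<'E'
from h import *
o=ctrl.get_obs();print(o['clock'],o['tool_pos'],o['orientation'],o['joint_pos'].round(1),o['force'],o['gripper_force'])
a=np.radians(65)
tz=H*np.sin(a)-U*np.cos(a)
rel([.559,.199,.135],tool(tz,Y))
s=snap('scene','s2.png');snap('top','t2.png')
cv2.imwrite('pics/s2c.png',np.clip(cv2.resize(s['color'][180:430,280:540],None,fx=2,fy=2).astype(float)*1.6,0,255).astype(np.uint8))
E
```

```text
5.2833 [0.55579677 0.20049888 0.13132811] [ 178.19281263   57.30242324 -129.84918463] [ -2.8  15.4 -27.1 -83.9 -44.   28.2] [-2.31534074  0.29957575 -6.53293179] 29.98822331428528
shift mm [-3.6 -3.4 -1.3] turn [ 1.24 -7.69 -0.43]
```

View pics/s2c.png

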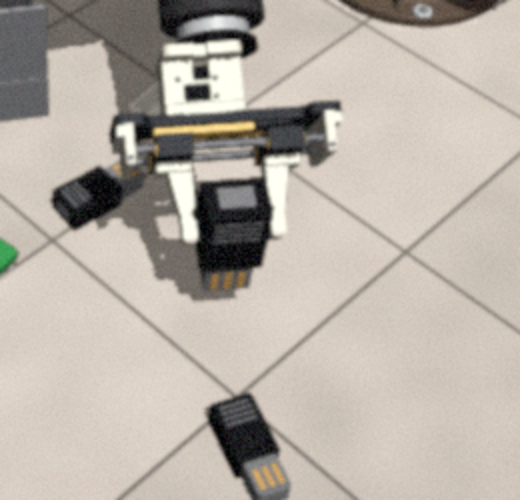

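Scene crop shows the pack held, nearly upright, plug down (crop ≈(232,230)). About 8° remains.

Request:
{"op": "move_arm", "data": {
  "motion": [
    [[-2,-2,0],[0,-4,0],1],
    [[-3,-3,-1],[1,-7,0],1],
    [[-3,-3,-1],[1,-7.7,0],1],
    [[-3,-3,-1],[1,-7.7,0],1],
    [[-3,-3,-1],[1,-7.7,0],1]
  ]
}}

```text
clock: 5.8
tool_pos: [0.5573, 0.1994, 0.1324]
orientation: [178.2, 64.5, -130.8]
force: [-0.6, -0.4, -2.5]
opening: 0.0558
gripper_force: 30.0
```

```bash
python3 - <<'E'
from h import *
o=ctrl.get_obs();print(o['clock'],o['tool_pos'],o['orientation'],o['joint_pos'].round(1),o['force'],o['gripper_force'])
a=np.radians(65)
tz=H*np.sin(a)-U*np.cos(a)
rel([.559,.199,.135],tool(tz,Y));rel([.559,.199,.095],tool(tz,Y))
# body silhouette edge tilt in scene & top views; expect vertical lines to project along projected vertical
s=snap('scene','s3.png');snap('top','t3.png')
p=[.559,.199,.09];print('scene',proj(s,p),proj(s,[.559,.199,.15]))
m=s['color'].max(2)
x,y=proj(s,p).astype(int)
cv2.imwrite('pics/s3c.png',np.clip(cv2.resize(s['color'][y-60:y+60,x-70:x+70],None,fx=5,fy=5,interpolation=cv2.INTER_CUBIC).astype(float)*1.6,0,255).astype(np.uint8))
E
```

```text
5.8 [0.55729835 0.199365   0.13242325] [ 178.15891911   64.51048275 -130.77849308] [-10.5  19.9 -29.8 -93.5 -52.8  43.5] [-0.57500401 -0.3596906  -2.54016338] 29.983808398246765
shift mm [-2.7 -1.5 -0.4] turn [ 0.41 -0.48 -0.68]
shift mm [33.4 -2.1 16.8] turn [ 0.41 -0.48 -0.68]
scene [391.07957597 305.21357101] [394.12358275 282.60051785]
```

View pics/s3c.png

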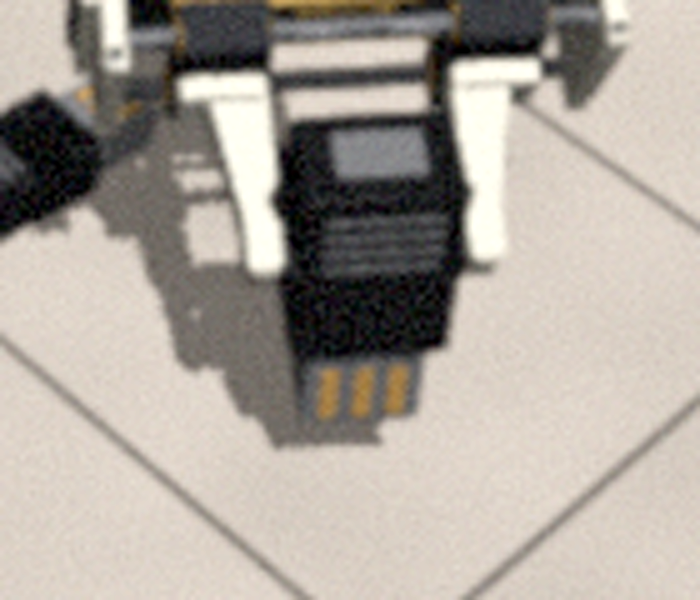

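```bash
python3 - <<'E'
from h import *
E=lambda e:R.from_euler('xyz',e,degrees=True)
ht=E([-180,-25,-129.1]).inv().apply(H); o=ctrl.get_obs(); Rc=E(o['orientation']); hw=Rc.apply(ht); print('head dir',hw)
c=np.cross(hw,U); ang=np.degrees(np.arcsin(np.linalg.norm(c))); Rn=R.from_rotvec(c/np.linalg.norm(c)*np.radians(ang))*Rc
rel([.559,.199,.095],Rn)
print('yaw of Y', Rn.apply([0,1,0]))
E
```

```text
head dir [ 0.01392866 -0.00341714  0.99989715]
shift mm [34.8 -2.1 16.5] turn [ 0.31 -0.35 -0.67]
yaw of Y [-0.77661919  0.62996793 -0.00174533]
```

Request:
{"op": "move_arm", "data": {
  "motion": [
    [[9,-1,4],[0,0,-0.3],1],
    [[18,-2,9],[0.2,-0.2,-0.5],1],
    [[27,-2,13],[0.3,-0.4,-0.7],1],
    [[33,-2,16],[0.3,-0.4,-0.7],1],
    [[35,-2,16.5],[0.3,-0.4,-0.7],1],
    [[35,-2,16.5],[0.3,-0.4,-0.7],1],
    [[35,-2,16.5],[0.3,-0.4,-0.7],1]
  ]
}}

```text
clock: 6.48
tool_pos: [0.5591, 0.1987, 0.095]
orientation: [-179.7, 65.1, -128.8]
force: [-0.3, 0.0, -2.8]
opening: 0.0561
gripper_force: 30.0
```

Request:
{"op": "move_arm", "data": {
  "motion": [
    [[0.9,0,0.4],[0,0,0],1],
    [[1.8,0,0.9],[0,0,0],1],
    [[2.7,0,1.3],[0,0,0],1],
    [[2.7,0,1.3],[0,0,0],1],
    [[2.7,0,1.3],[0,0,0],1]
  ]
}}

```text
clock: 6.9
tool_pos: [0.5589, 0.1983, 0.0915]
orientation: [-179.8, 65.1, -129.0]
force: [-0.4, 0.6, -4.0]
opening: 0.0562
gripper_force: 30.0
```

Request:
{"op": "move_arm", "data": {
  "motion": [
    [[0.5,0,0.2],[0,0,0],1],
    [[0.9,0,0.4],[0,0,0],1],
    [[0.9,0,0.4],[0,0,0],1],
    [[0.9,0,0.4],[0,0,0],1]
  ]
}}

```text
clock: 7.23
tool_pos: [0.5589, 0.1983, 0.0904]
orientation: [-179.8, 65.1, -129.0]
force: [0.0, -0.3, -2.6]
opening: 0.0558
gripper_force: 30.0
```

Request:
{"op": "move_arm", "data": {
  "motion": [
    [[0.5,0,0.2],[0,0,0],1],
    [[0.9,0,0.4],[0,0,0],1],
    [[0.9,0,0.4],[0,0,0],1],
    [[0.9,0,0.4],[0,0,0],1]
  ]
}}

```text
clock: 7.57
tool_pos: [0.5591, 0.1984, 0.0899]
orientation: [-179.8, 65.2, -128.9]
force: [-1.0, -1.1, 1.2]
opening: 0.0559
gripper_force: 30.0
```

Request:
{"op": "move_arm", "data": {
  "motion": [
    [[0.6,0,0.3],[0,0,0],1],
    [[0.6,0,0.3],[0,0,0],1],
    [[0.6,0,0.3],[0,0,0],1]
  ]
}}

```text
clock: 7.82
tool_pos: [0.5591, 0.1987, 0.0899]
orientation: [-179.7, 65.3, -128.9]
force: [-4.2, -2.3, 5.8]
opening: 0.0558
gripper_force: 30.0
```

Request:
{"op": "move_arm", "data": {
  "motion": [
    [[0,0,0],[0,0,0],0],
    [[0,0,0],[0,0,0],0],
    [[0,0,0],[0,0,0],0],
    [[0,0,0],[0,0,0],0],
    [[0,0,0],[0,0,0],0],
    [[0,0,0],[0,0,0],0],
    [[0,0,0],[0,0,0],0]
  ]
}}

```text
clock: 8.4
tool_pos: [0.559, 0.1983, 0.0888]
orientation: [-179.8, 65.1, -129.0]
force: [0.6, 0.7, -0.5]
opening: 0.087
gripper_force: 0.0
```

Request:
{"op": "move_arm", "data": {
  "motion": [
    [[0,0,-8],[0,0,0],0],
    [[0,0,-20],[0,0,0],0],
    [[0,0,-40],[0,0,0],0],
    [[0,0,-65],[0,0,0],0],
    [[0,0,-90],[0,0,0],0],
    [[0,0,-115],[0,0,0],0],
    [[0,0,-120],[0,0,0],0],
    [[0,0,-120],[0,0,0],0]
  ]
}}

```text
clock: 9.07
tool_pos: [0.4896, 0.1124, 0.1405]
orientation: [-179.5, 65.1, -128.7]
force: [0.7, -0.0, -0.2]
opening: 0.0877
gripper_force: 0.0
```

```bash
python3 - <<'E'
from h import *
o=ctrl.get_obs();print(o['clock'],o['tool_pos'],o['orientation'],o['joint_pos'].round(1))
s=snap('scene','s4.png');t=snap('top','t4.png')
a=cv2.resize(s['color'][240:340,340:440],None,fx=4,fy=4,interpolation=cv2.INTER_CUBIC);b=cv2.resize(t['color'][200:300,170:270],None,fx=4,fy=4,interpolation=cv2.INTER_CUBIC)
cv2.imwrite('pics/c4.png',np.clip(np.hstack([a,b]).astype(float)*1.7,0,255).astype(np.uint8))
print(proj(t,[.559,.199,.13]),proj(s,[.559,.199,.13]))
E
```

```text
9.0667 [0.48957483 0.11244697 0.14047992] [-179.45295748   65.13752953 -128.74482983] [-23.6  17.2 -34.5 -85.6 -61.1  47.3]
[216.73621736 246.4659356 ] [393.08102954 290.34534662]
```

View pics/c4.png

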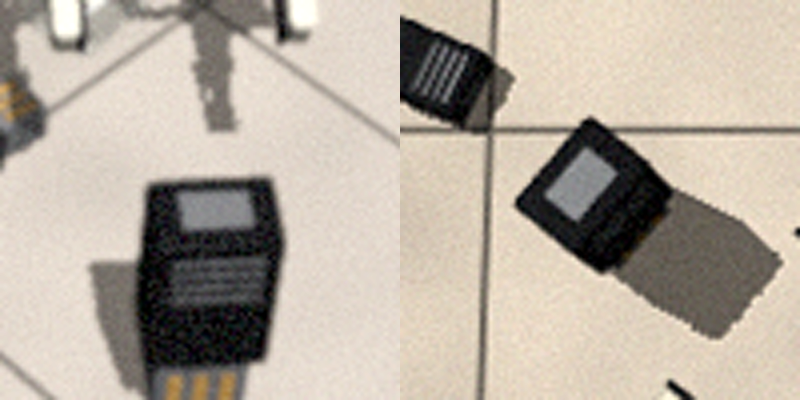

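Both crops show the pack standing free and upright, head centred at ≈(985−400... top crop (583,183)); gripper clear. Now bring the hand up and vertical.

Request:
{"op": "move_arm", "data": {
  "motion": [
    [[-30,0,-14],[0,3,0],0],
    [[-65,0,-30],[0,9,0],0],
    [[-100,0,-47],[0,15,0],0],
    [[-109,0,-51],[0,21,0],0],
    [[-109,0,-51],[0,27,0],0],
    [[-109,0,-51],[0,33,0],0],
    [[-109,0,-51],[0,39,0],0],
    [[-109,0,-51],[0,45,0],0],
    [[-109,0,-51],[0,51,0],0],
    [[-109,0,-51],[0,57,0],0]
  ]
}}

```text
clock: 10.0
tool_pos: [0.4898, 0.1146, 0.261]
orientation: [178.8, 23.8, -129.0]
force: [0.0, -2.4, -2.1]
opening: 0.0878
gripper_force: 0.0
```

```bash
python3 - <<'E'
from h import *
o=ctrl.get_obs();print(o['clock'],o['tool_pos'],o['orientation'],o['joint_pos'].round(1))
rel([.53,.165,.26],tool(-U,Y))
t=load('t4.png'); im=t['color'].max(2)
m=((im<58)*255).astype(np.uint8)[220:275,195:242]
m=cv2.morphologyEx(m,cv2.MORPH_CLOSE,np.ones((11,11)))
c=max(cv2.findContours(m,0,1)[0],key=cv2.contourArea); r=cv2.minAreaRect(c);b=cv2.boxPoints(r)+[195,220];print(b.round(1))
w=np.array([onz(t,u,v,.13)[:2] for u,v in b]);print(w.round(4),[np.linalg.norm(w[i]-w[i-1]).round(4) for i in range(4)])
for u,v in((583,117),(519,203),(605,240),(671,190)): print(onz(t,170+(u-400)/4-.4,200+v/4-.4,.13)[:2])
# light label centre
print('label',onz(t,170+(580-400)/4-.4,200+184/4-.4,.13))
E
```

```text
10.0 [0.48981964 0.11455083 0.26101179] [ 178.78846444   23.79029218 -128.95979838] [ 27.   -5.5 -26.2 -14.2 -48.7 -58.2]
shift mm [-58.6  -0.1  26.9] turn [ 1.24 23.79  0.49]
[[190.  248.3]
 [209.3 222. ]
 [254.7 255.3]
 [235.4 281.6]]
[[0.5554 0.2488]
 [0.606  0.2142]
 [0.5422 0.1275]
 [0.4927 0.1626]] [np.float64(0.1066), np.float64(0.0612), np.float64(0.1076), np.float64(0.0607)]
[0.59274035 0.20253862]
[0.55162062 0.23124073]
[0.53407534 0.19064737]
[0.55778695 0.16037634]
label [0.56065023 0.20304137 0.13      ]
```

```bash
python3 - <<'E'
from h import *
rel([.561,.202,.27],tool(-U,Y))
E
```

```text
shift mm [-106.8   -1.2   37.2] turn [ 1.24 23.79  0.49]
```

Request:
{"op": "move_arm", "data": {
  "motion": [
    [[-35,0,12],[0.4,6,0],0],
    [[-70,-1,25],[0.8,12,0.2],0],
    [[-95,-1,33],[1.2,18,0.5],0],
    [[-107,-1,37],[1.2,23,0.5],0],
    [[-107,-1,37],[1.2,23.8,0.5],0],
    [[-107,-1,37],[1.2,23.8,0.5],0],
    [[-107,-1,37],[1.2,23.8,0.5],0]
  ]
}}

```text
clock: 10.58
tool_pos: [0.5601, 0.202, 0.2672]
orientation: [179.7, -0.0, -129.1]
force: [0.1, -0.7, 0.3]
opening: 0.0878
gripper_force: 0.0
```

```bash
python3 - <<'E'
from h import *
o=ctrl.get_obs();print(o['clock'],o['tool_pos'],o['orientation'],o['joint_pos'].round(1))
s=snap('wrist','w5.png');p=proj(s,[.561,.202,.13]);print(p)
x,y=p.astype(int); x0,y0=max(x-75,0),max(y-75,0)
print(x0,y0); c=s['color'][y0:y0+150,x0:x0+150]
cv2.imwrite('pics/w5c.png',np.clip(cv2.resize(c,None,fx=4,fy=4,interpolation=cv2.INTER_CUBIC).astype(float)*1.7,0,255).astype(np.uint8))
E
```

```text
10.5833 [0.56007757 0.20199409 0.26717792] [ 1.79731261e+02 -1.93157951e-02 -1.29118062e+02] [ 38.5  12.4  -7.6  -0.3 -70.  -77.5]
[315.36648213 233.43662235]
240 158
```

View pics/w5c.png

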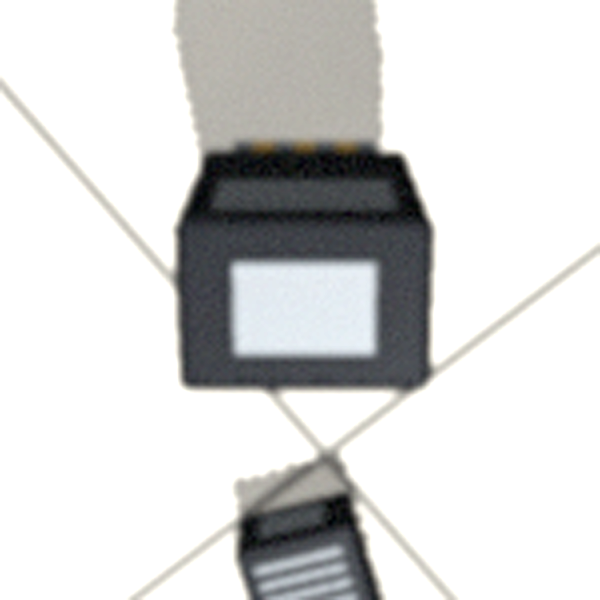

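Head face seen squarely (label centre at crop (304,308)); pack is aligned with the tool.

```bash
python3 - <<'E'
from h import *
s=load('w5.png');c=onz(s,240+304.5/4-.4,158+308/4-.4,.13);print(c)
a,b=onz(s,240+232/4,158+262/4,.13),onz(s,240+378/4,158+262/4,.13);print('y az',np.degrees(np.arctan2(*(a-b)[:2][::-1])))
rel([c[0],c[1],.108],tool(-U,Y)); 
E
```

```text
[0.56141892 0.20300012 0.13      ]
y az -39.14933722654597
shift mm [ -2.1  -0.6 160.1] turn [0.24 0.07 0.03]
```

Request:
{"op": "move_arm", "data": {
  "motion": [
    [[-1,0,30],[0.2,0,0],0],
    [[-2,0,65],[0.2,0,0],0],
    [[-2,-0.5,90],[0.2,0,0],0],
    [[-2,-0.5,110],[0.2,0,0],0],
    [[-2,-0.5,125],[0.2,0,0],0],
    [[-2,-0.5,140],[0.2,0,0],0],
    [[-2,-0.5,152],[0.2,0,0],0],
    [[-2,-0.5,159],[0.2,0,0],0],
    [[-2,-0.5,159],[0.2,0,0],0],
    [[-2,-0.5,159],[0.2,0,0],0]
  ]
}}

```text
clock: 11.47
tool_pos: [0.5621, 0.2024, 0.1109]
orientation: [-180.0, 0.1, -129.2]
force: [0.0, -0.3, 1.0]
opening: 0.0875
gripper_force: 0.0
```

Request:
{"op": "move_arm", "data": {
  "motion": [
    [[0,0,0],[0,0,0],1],
    [[0,0,0],[0,0,0],1],
    [[0,0,0],[0,0,0],1],
    [[0,0,0],[0,0,0],1],
    [[0,0,0],[0,0,0],1],
    [[0,0,0],[0,0,0],1],
    [[0,0,0],[0,0,0],1],
    [[0,0,0],[0,0,0],1]
  ]
}}

```text
clock: 12.13
tool_pos: [0.5623, 0.2031, 0.1102]
orientation: [-180.0, 0.1, -129.2]
force: [-0.4, 0.5, 2.4]
opening: 0.0559
gripper_force: 30.0
```

```bash
python3 - <<'E'
from h import *
o=ctrl.get_obs();print(o['clock'],o['tool_pos'],o['orientation'],o['joint_pos'].round(1),o['force'])
E
```

```text
12.1333 [0.56226214 0.20313442 0.11017991] [-1.79970901e+02  8.47995644e-02 -1.29175205e+02] [ 38.6  20.2 -19.2   0.  -50.5 -77.8] [-0.44162903  0.49629837  2.43159694]
```

Request:
{"op": "move_arm", "data": {
  "motion": [
    [[0,0,-5],[0,0,0],1],
    [[0,0,-20],[0,0,0],1],
    [[0,0,-45],[0,0,0],1],
    [[0,0,-80],[0,0,0],1],
    [[0,0,-120],[0,0,0],1],
    [[0,0,-150],[0,0,0],1],
    [[0,0,-175],[0,0,0],1],
    [[0,0,-190],[0,0,0],1],
    [[0,0,-190],[0,0,0],1],
    [[0,0,-190],[0,0,0],1]
  ]
}}

```text
clock: 12.97
tool_pos: [0.5616, 0.203, 0.2997]
orientation: [180.0, 0.1, -129.2]
force: [0.4, 0.3, -4.0]
opening: 0.056
gripper_force: 30.0
```

```bash
python3 - <<'E'
from h import *
a=np.radians(149); rel([.56,-.09,.30],tool(-U,[np.cos(a),np.sin(a),0]))
E
```

```text
shift mm [ 228.1 -183.9   -0.7] turn [ 0.01  0.11 -8.19]
```

Request:
{"op": "move_arm", "data": {
  "motion": [
    [[23,-18,0],[0,0,-1],1],
    [[46,-37,0],[0,0,-2],1],
    [[74,-60,0],[0,0,-3],1],
    [[102,-83,0],[0,0,-4],1],
    [[130,-105,0],[0,0,-5],1],
    [[158,-128,0],[0,0,-6],1],
    [[186,-150,0],[0,0,-7],1],
    [[209,-168,0],[0,0,-8],1],
    [[222,-179,0],[0,0,-8.2],1],
    [[228,-184,0],[0,0,-8.2],1]
  ]
}}

```text
clock: 13.8
tool_pos: [0.5591, -0.0924, 0.2971]
orientation: [179.8, -0.1, -121.1]
force: [-0.2, 1.3, -4.9]
opening: 0.056
gripper_force: 30.0
```

Request:
{"op": "move_arm", "data": {
  "motion": [
    [[0,0,0],[0,0,0],1],
    [[0,0,0],[0,0,0],1],
    [[0,0,0],[0,0,0],1]
  ]
}}

```text
clock: 14.05
tool_pos: [0.5602, -0.0894, 0.2987]
orientation: [179.9, 0.0, -121.0]
force: [-0.0, -0.2, -3.3]
opening: 0.0558
gripper_force: 30.0
```

```bash
python3 - <<'E'
from h import *
o=ctrl.get_obs();print(o['clock'],o['tool_pos'],o['orientation'],o['joint_pos'].round(1),o['force'])
s=snap('wrist','w6.png'); snap('top','t6.png')
p=proj(s,[.508,-.176,.055]);print(p)
x0,y0=int(max(p[0]-100,0)),int(max(p[1]-75,0)); print(x0,y0)
c=s['color'][y0:y0+150,x0:x0+200].astype(float)/255
cv2.imwrite('pics/w6c.png',(255*np.clip(cv2.resize(c,None,fx=4,fy=4,interpolation=cv2.INTER_CUBIC),0,1)**.5).astype(np.uint8))
E
```

```text
14.05 [ 0.56023307 -0.08935301  0.298672  ] [ 1.79942839e+02  2.64954658e-02 -1.20967832e+02] [ 10.7   8.7  -8.3  -0.1 -73.  -41.6] [-0.01007543 -0.21596706 -3.25369856]
[317.23305001 113.5236553 ]
217 38
```

View pics/w6c.png

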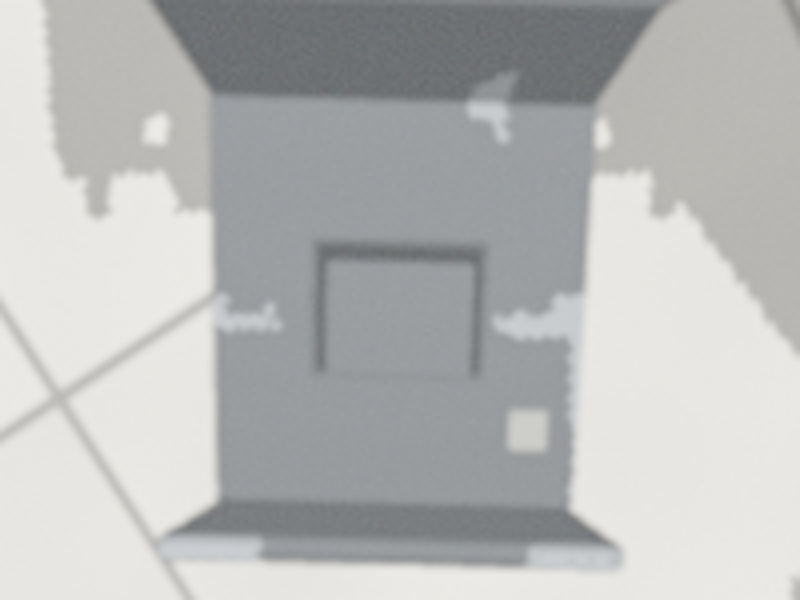

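Well mouth clearly seen: crop corners (316,242), (487,246), (482,377), (316,372); block corners between guards (213,93), (597,102), (570,510), (218,500).

```bash
python3 - <<'E'
from h import *
s=load('w6.png')
P=lambda u,v:onz(s,217+u/4-.4,38+v/4-.4,.055)[:2]
w=[P(*q) for q in((316,242),(487,246),(482,377),(316,372))];print(np.round(w,4),'c',np.mean(w,0),[np.linalg.norm(w[i]-w[i-1]).round(4) for i in range(4)])
b=[P(*q) for q in((213,93),(597,102),(570,510),(218,500))];print('blk c',np.mean(b,0),[np.linalg.norm(b[i]-b[i-1]).round(4) for i in range(4)])
az=lambda d:np.degrees(np.arctan2(d[1],d[0]))
for q in(w,b): print('y az',az(q[0]-q[1]),az(q[3]-q[2]),'x az',az(q[0]-q[3]),az(q[1]-q[2]))
E
```

```text
[[ 0.5197 -0.2008]
 [ 0.4815 -0.1768]
 [ 0.4991 -0.1489]
 [ 0.537  -0.1732]] c [ 0.50934815 -0.174923  ] [np.float64(0.0326), np.float64(0.0451), np.float64(0.0329), np.float64(0.045)]
blk c [ 0.50950578 -0.1750766 ] [np.float64(0.1018), np.float64(0.0983), np.float64(0.1025), np.float64(0.0981)]
y az -32.15672273152213 -32.56390744293142 x az -122.05858704993193 -122.2315121645209
y az -32.11633522110211 -32.52104329933455 x az -122.591690393815 -122.67803581330774
```

```bash
python3 - <<'E'
from h import *
a=np.radians(147.7); rel([.5097,-.1744,.30],tool(-U,[np.cos(a),np.sin(a),0]))
E
```

```text
shift mm [99.3 -0.3 -0.8] turn [0.01 0.06 1.38]
```

Request:
{"op": "move_arm", "data": {
  "motion": [
    [[20,0,0],[0,0,0.5],1],
    [[45,0,0],[0,0,1],1],
    [[70,0,0],[0,0,1.4],1],
    [[90,0,0],[0,0,1.4],1],
    [[98,-0.3,0],[0,0,1.4],1],
    [[99.3,-0.3,0],[0,0,1.4],1],
    [[99.3,-0.3,0],[0,0,1.4],1],
    [[99.3,-0.3,0],[0,0,1.4],1]
  ]
}}

```text
clock: 14.82
tool_pos: [0.5102, -0.1747, 0.2996]
orientation: [-180.0, 0.1, -122.3]
force: [0.2, 0.0, -3.7]
opening: 0.056
gripper_force: 30.0
```

Request:
{"op": "move_arm", "data": {
  "motion": [
    [[0,0,15],[0,0,0],1],
    [[0,0,35],[0,0,0],1],
    [[0,0,60],[0,0,0],1],
    [[0,0,80],[0,0,0],1],
    [[0,0,100],[0,0,0],1],
    [[0,0,112],[0,0,0],1],
    [[0,0,118],[0,0,0],1],
    [[0,0,118],[0,0,0],1],
    [[0,0,118],[0,0,0],1],
    [[0,0,118],[0,0,0],1]
  ]
}}

```text
clock: 15.65
tool_pos: [0.5108, -0.1751, 0.1827]
orientation: [-179.9, 0.1, -122.3]
force: [0.2, 0.6, -2.7]
opening: 0.0559
gripper_force: 30.0
```

```bash
python3 - <<'E'
from h import *
o=ctrl.get_obs();print(o['clock'],o['tool_pos'],o['orientation'],o['joint_pos'].round(1),o['force'],o['moment'])
a=np.radians(147.7); rel([.5097,-.1744,.175],tool(-U,[np.cos(a),np.sin(a),0]))
s=snap('wrist','w7.png'); t=snap('top','t7.png')
p=proj(s,[.5094,-.175,.055]);x0,y0=int(p[0]-100),int(p[1]-100);print(x0,y0)
c=s['color'][y0:y0+150,x0:x0+200].astype(float)/255
cv2.imwrite('pics/w7c.png',(255*np.clip(cv2.resize(c,None,fx=4,fy=4,interpolation=cv2.INTER_CUBIC),0,1)**.5).astype(np.uint8))
E
```

```text
15.65 [ 0.51075033 -0.17512204  0.18271094] [-1.79879858e+02  1.03744229e-01 -1.22345885e+02] [  1.9  10.7 -21.6  -0.  -57.5 -34.2] [ 0.21697227  0.58343929 -2.70121408] [ 0.0790847  -0.10535696 -0.04628004]
shift mm [-0.   1.3  7.7] turn [-0.12  0.1  -0.05]
218 134
```

View pics/w7c.png

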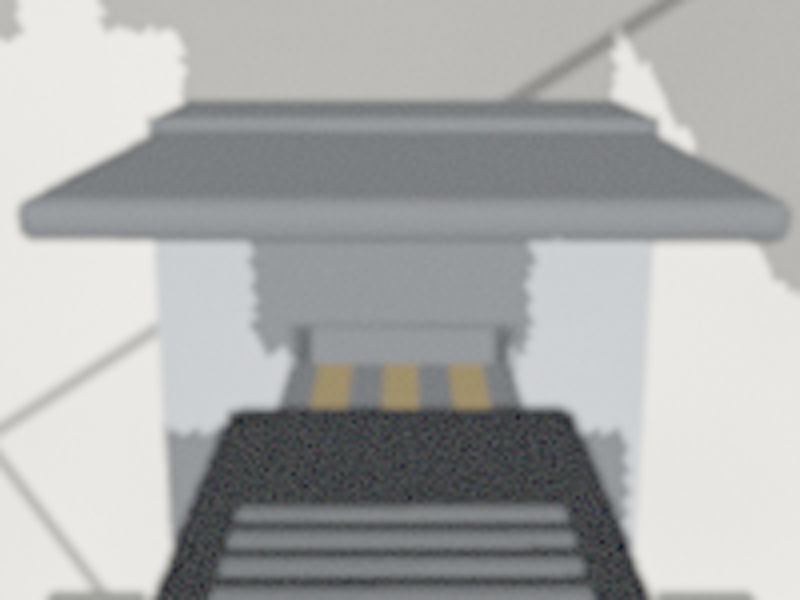

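Wrist view: plug contacts centred at crop column ≈402 over the well centred at ≈402, so the plug is aligned. Inserting gently.

Request:
{"op": "move_arm", "data": {
  "motion": [
    [[0,0.4,4],[-0.1,0.1,0],1],
    [[0,0.4,8],[-0.1,0.1,0],1],
    [[0,0.4,12],[-0.1,0.1,0],1],
    [[0,0.4,16],[-0.1,0.1,0],1],
    [[0,0.4,19],[-0.1,0.1,0],1],
    [[0,0.4,21],[-0.1,0.1,0],1],
    [[0,0.4,21],[-0.1,0.1,0],1],
    [[0,0.4,21],[-0.1,0.1,0],1]
  ]
}}

```text
clock: 16.42
tool_pos: [0.5095, -0.1751, 0.1605]
orientation: [179.9, -0.0, -122.4]
force: [0.4, -0.5, -3.7]
opening: 0.0558
gripper_force: 30.0
```

```bash
cat > st.py <<'E'
from h import *
o=ctrl.get_obs();print(o['clock'],o['tool_pos'].round(4),o['orientation'].round(2),o['force'].round(1),o['moment'].round(2))
Rc=R.from_euler('xyz',o['orientation'],degrees=True);print('F tool',Rc.inv().apply(o['force']).round(1))
a=np.radians(147.7); rel([.5097,-.1744,.155],tool(-U,[np.cos(a),np.sin(a),0]),o)
E
python3 st.py
```

```text
16.4167 [ 0.5095 -0.1751  0.1605] [ 1.7992e+02 -4.0000e-02 -1.2238e+02] [ 0.4 -0.5 -3.7] [ 0.09 -0.1   0.07]
F tool [ 0.2 -0.6  3.7]
shift mm [-0.7  0.2  5.5] turn [ 0.08 -0.04 -0.08]
```

Request:
{"op": "move_arm", "data": {
  "motion": [
    [[-0.3,0,2],[0,0,0],1],
    [[-0.3,0,4],[0,0,0],1],
    [[-0.3,0,6],[0,0,0],1],
    [[-0.3,0,8],[0,0,0],1],
    [[-0.3,0,10],[0,0,0],1],
    [[-0.3,0,10],[0,0,0],1]
  ]
}}

```text
clock: 16.92
tool_pos: [0.5096, -0.1748, 0.1503]
orientation: [179.9, -0.0, -122.4]
force: [1.0, -0.6, -3.9]
opening: 0.0559
gripper_force: 30.0
```

```bash
python3 st.py
```

```text
16.9167 [ 0.5096 -0.1748  0.1503] [ 1.7992e+02 -4.0000e-02 -1.2238e+02] [ 1.  -0.6 -3.9] [-0.07 -0.39  0.01]
F tool [-0.1 -1.2  3.9]
shift mm [-0.4  0.2 -4.7] turn [ 0.08 -0.04 -0.08]
```

Request:
{"op": "move_arm", "data": {
  "motion": [
    [[0,0,2],[0,0,0],1],
    [[0,0,4],[0,0,0],1],
    [[0,0,6],[0,0,0],1],
    [[0,0,8],[0,0,0],1],
    [[0,0,10],[0,0,0],1],
    [[0,0,12],[0,0,0],1],
    [[0,0,13],[0,0,0],1],
    [[0,0,14],[0,0,0],1],
    [[0,0,14],[0,0,0],1]
  ]
}}

```text
clock: 17.67
tool_pos: [0.5096, -0.1748, 0.1365]
orientation: [179.9, -0.0, -122.4]
force: [1.0, -0.6, -4.2]
opening: 0.0559
gripper_force: 30.0
```

```bash
python3 st.py
```

```text
17.6667 [ 0.5096 -0.1748  0.1365] [ 1.7993e+02 -3.0000e-02 -1.2238e+02] [ 1.  -0.6 -4.2] [-0.13 -0.41  0.  ]
F tool [-0.  -1.2  4.2]
shift mm [ -0.4   0.2 -18.5] turn [ 0.07 -0.03 -0.08]
```

Request:
{"op": "move_arm", "data": {
  "motion": [
    [[0,0,2],[0,0,0],1],
    [[0,0,4],[0,0,0],1],
    [[0,0,6],[0,0,0],1],
    [[0,0,8],[0,0,0],1],
    [[0,0,10],[0,0,0],1],
    [[0,0,12],[0,0,0],1],
    [[0,0,13],[0,0,0],1],
    [[0,0,14],[0,0,0],1],
    [[0,0,14],[0,0,0],1]
  ]
}}

```text
clock: 18.42
tool_pos: [0.5096, -0.1748, 0.1225]
orientation: [179.9, -0.0, -122.4]
force: [2.3, -0.2, -4.6]
opening: 0.0561
gripper_force: 30.0
```

Request:
{"op": "move_arm", "data": {
  "motion": [
    [[0,0,1],[0,0,0],1],
    [[0,0,2],[0,0,0],1],
    [[0,0,2],[0,0,0],1],
    [[0,0,2],[0,0,0],1]
  ]
}}

```text
clock: 18.75
tool_pos: [0.5097, -0.1748, 0.1206]
orientation: [179.9, -0.0, -122.4]
force: [0.6, -0.8, -4.4]
opening: 0.056
gripper_force: 30.0
```

Request:
{"op": "move_arm", "data": {
  "motion": [
    [[0,0,0.5],[0,0,0],1],
    [[0,0,1],[0,0,0],1],
    [[0,0,1],[0,0,0],1],
    [[0,0,1],[0,0,0],1]
  ]
}}

```text
clock: 19.08
tool_pos: [0.5097, -0.1749, 0.1202]
orientation: [180.0, -0.0, -122.4]
force: [-1.3, 1.1, 4.2]
opening: 0.0557
gripper_force: 30.0
```

Request:
{"op": "move_arm", "data": {
  "motion": [
    [[0,0,0.5],[0,0,0],1],
    [[0,0,0.8],[0,0,0],1],
    [[0,0,0.8],[0,0,0],1],
    [[0,0,0.8],[0,0,0],1]
  ]
}}

```text
clock: 19.42
tool_pos: [0.5096, -0.1749, 0.1201]
orientation: [180.0, -0.0, -122.4]
force: [-4.3, 2.6, 12.2]
opening: 0.0559
gripper_force: 30.0
```

Contact at exactly the expected height: seated. Release and retreat straight up.

Request:
{"op": "move_arm", "data": {
  "motion": [
    [[0,0,-0.5],[0,0,0],0],
    [[0,0,-0.5],[0,0,0],0],
    [[0,0,-0.5],[0,0,0],0],
    [[0,0,-0.5],[0,0,0],0],
    [[0,0,-0.5],[0,0,0],0],
    [[0,0,-0.5],[0,0,0],0],
    [[0,0,-0.5],[0,0,0],0]
  ]
}}

```text
clock: 20.0
tool_pos: [0.5096, -0.1748, 0.1192]
orientation: [179.9, -0.0, -122.4]
force: [0.2, -0.3, -0.7]
opening: 0.0873
gripper_force: 0.0
```

Request:
{"op": "move_arm", "data": {
  "motion": [
    [[0,0,-5],[0,0,0],0],
    [[0,0,-15],[0,0,0],0],
    [[0,0,-35],[0,0,0],0],
    [[0,0,-65],[0,0,0],0],
    [[0,0,-100],[0,0,0],0],
    [[0,0,-130],[0,0,0],0],
    [[0,0,-145],[0,0,0],0],
    [[0,0,-150],[0,0,0],0],
    [[0,0,-150],[0,0,0],0]
  ]
}}

```text
clock: 20.75
tool_pos: [0.5104, -0.1749, 0.2717]
orientation: [-179.9, 0.1, -122.4]
force: [-0.0, -0.7, -0.6]
opening: 0.0878
gripper_force: 0.0
```

```bash
python3 - <<'E'
from h import *
o=ctrl.get_obs();print(o['clock'],o['tool_pos'],o['opening'],o['force'])
s=snap('wrist','w8.png')
# label of seated head: bright blob near expected place at z=.14
p=proj(s,[.5094,-.175,.14]);x,y=p.astype(int);c=s['color'][y-45:y+45,x-50:x+50]
m=((c.min(2)>100)*255).astype(np.uint8)
for k in cv2.findContours(m,0,1)[0]:
    r=cv2.minAreaRect(k)
    if cv2.contourArea(k)>100:
        u,v=r[0];print('blob',np.round(r[0],1),np.round(r[1],1),r[2],onz(s,u+x-50,v+y-45,.14),cv2.contourArea(k))
E
```

```text
20.75 [ 0.51040889 -0.17489496  0.27170115] 0.08781352740302145 [-0.02036159 -0.66071656 -0.55085606]
blob [51.  45.5] [23. 36.] 90.0 [ 0.50886324 -0.174733    0.14      ] 822.5
blob [87.5 41.5] [83. 23.] 90.0 [ 0.48119612 -0.16137155  0.14      ] 793.5
blob [11.5 42.5] [85. 23.] 90.0 [ 0.53542662 -0.19462604  0.14      ] 844.5
```

Head label sits square at the well centre at home height (0.5089, −0.1747). Handing in.

```bash
python3 -c "
from plant import ctrl
print(ctrl.close_job())"
```

```text
the job is handed in; nothing more can be done
None
```

The largest pack was stood upright on its plug end and let go, then regrasped from above and plugged into the charger; contact came at the height expected for its shoulder to be fully home. I released it, handed the job in at about 21 s with the gripper clear, and never touched the nail brush or the scoop.

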